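# Set up the ring-photo monopod in its counter socket

## Robot

A 6-joint arm with a two-finger parallel gripper is mounted at the origin on the work surface. World frame = base frame: x ahead of the robot, y to its left, z up, the work surface at z = 0. Lengths are in m, angles in degrees, forces in N, time in s.
With the tool pointing down it reaches from about 0.325 to 0.9 m from the base axis. Payload 6.1 kg.
Tool frame: the origin (TCP) lies at the very end of the fingers, on their centre line; the grasp point (between the pads) lies 19 mm behind it; z points along the fingers, y is the line along which they close (so a half turn about z gives the same grasp; the last joint's range is limited). The gripper opens to 85 mm and grips with 20 to 120 N. Pads are 22 mm wide; open, the fingers measure 114 mm over their backs; the gripper's body (76 mm by 85 mm) begins 54 mm behind the grasp point. The pads swing forward as they close: fully open they stand 13 mm farther back than shut.
Start: joints at [-71.797, 12.628, 87.462, -0, 79.91, -7.225], TCP at [0.268, -0.564, 0.231] pointing down, gripper open.
Joint ranges: [-170.65, 170.65], [-52.31, 119.04], [5.05, 147.46], [-71.25, 251.25], [11.57, 151.72], [-153.62, 153.62]. Speed limits (degrees/s): [147.25, 147.25, 172.46, 180, 180, 180].

## Interface

Orientations are given as [roll, pitch, yaw] about the fixed x, y, z axes, in that order (R = Rz(yaw) Ry(pitch) Rx(roll)).
In Python, from station import r gives the robot as it stands.
- The arm moves only by the shell command python3 drive.py 'ROWS'. ROWS is a JSON list of rows, 1 to 12 of them, each an object with the fields ax, ay, az (a rotation vector in shares of 60 degrees (1.0 is 60 degrees)), x, y, z (the shift in shares of the most that a row can go, 1 being 62.5 mm), finger_gap (the finger opening in m); a field left out counts as zero (the opening has to be given); each row shifts and turns the commanded pose from where the row before left it, along the tool's axes as they then stand; what a row does not reach is not made up. A row lasts 1/8 s, in which the tool goes at most 0.0625 m and 10.7 degrees, less where a joint would pass 70% of its speed; a pose out of reach is approached as far as the arm can. The fingers move at their own pace and stop on an object; the grip force is fixed at half the most. Time passes only in rows, so rows that do not move let the fingers close. It prints the time, the measured TCP pose, the force, the opening and the grip force at its end. Shift and turn numbers lie between -1 and 1, and a call with a number outside is refused. Input that does not fit is refused with a message, and nothing moves.
- r.observe(): the state, without advancing time (a new reading comes with each control period).
- r.get_image(name): name is "side" or "top" or "wrist"; returns the picture (384x512x3 uint8, red, green, blue); there is no depth.
- r.camera_info(name): a dict with "fx", "fy", "cx", "cy" (pixels), "position" and "attitude" of the camera in the world; the wrist camera has in their place "hand_eye" (4x4, takes a point from camera to tool coordinates, whose origin is the TCP and whose axes are the flange's). Camera axes: x right, y down, z forward; pixel columns grow to the right and rows downward; lengths in m; the calibration is good to about 2 mm. A picture is of the moment at which its call begins: read the wrist's pose just before it. camera_info takes no time and is no camera call.
- r.close_job(): hands the job in; it is judged then, once.
The state is a dict: "t": time; "q": joint angles; "joint_vel": joint speeds; "joint_torque": joint torques, N m; "position": TCP position; "ee_rot": TCP orientation; "force": force on the tool from outside, world axes, zero at the start; "torque": the same for the moment, N m; "grip_width": finger opening in m; "gripper_force": force on a finger pad.
Only numpy, scipy, OpenCV 4.12 (cv2) and the standard library are available. Lean on these libraries where they do the work, as an engineer would, in place of code of your own. Each camera call takes 0.05 s, during which the arm holds its last target. There are 200 camera calls.

## Task

Set up the camera monopod for photographing rings: carry it closed (without squeezing its red button) and lower it foot-down, without dropping it, all the way into the brass socket on the counter. Then squeeze the red release button on its grip, draw the grip straight up past the first stop to the second stop, the full height, and finish still holding it up there, foot fully down in the socket, so that I can tighten the twist collar (let go, it sinks back). Leave the ring stick, finger gauge, ring dish and ring tray where they are.

Things in the scene. Friction and masses are not known exactly. Their poses are not given: they have to be found in the camera images.
- monopod: Closed telescoping camera monopod, standing loose and upright, 192 mm tall, 0.57 kg, foot-heavy. Going up: dark barrel 30 mm in diameter, collar 36 mm at 104-130 mm, black grip block at 132-180 mm, camera plate 31 mm to 185 mm, screw stud to 192 mm. Origin: centre of the foot's underside; z up the column, x to the red button's side. Seated, the origin lies at socket_floor, at any yaw.
- grip_centre (a point): Centre of the black grip block, 32 mm along x, 28 along y, 48 tall, on the column's axis, 156 mm above the foot closed, 256 mm at the second stop, 36 mm below the stud's tip. Axes as the monopod's. Lift it by the two plain y faces, which leaves the button alone; pinched across x, one finger pushes the button in.
- button_face (a point): Middle of the outer face of the red release button (12 mm wide, 20 mm tall, standing 4.5 mm proud of the grip's +x face), 20.5 mm from the column's axis along x, level with grip_centre. A red index dot on top of the camera plate, 11.5 mm from the axis, is on the same side.
- release (a joint): Red button: 0 out, 0.005 m fully in (spring: 1.6 N to start, 5 N flush with the grip). Out, its hook latches the grip to the barrel; pushed in more than 3.5 mm (flush: pinch the grip across x with 20 N or more) it frees the grip. It travels with the grip.
- grip_tube (a joint): How far the grip with the thin inner tube has been drawn out of the middle tube: 0 closed, 0.050 m at its end (the first stop). About 1.5 N of pull; it moves first, and sinks back under its own weight when let go.
- mid_tube (a joint): How far the middle tube has been drawn out of the barrel: 0 closed, 0.050 m at its end (the second stop, when grip_tube is at 0.050 too: 100 mm in all). About 2.5 N of pull; it sinks back when let go. Pulling beyond the second stop (about 6 N) lifts the barrel out of the socket.
- socket_floor (a point): Centre of the floor inside the brass socket, where the foot comes to rest, 6 mm above the counter. The socket is screwed to the counter: flange 90 mm in diameter and 6 mm thick, upright tube 42 mm outside, bore about 32.6 mm, z up.
- socket_mouth (a point): Centre of the socket's open top, 57 mm above the counter; the mouth flares to about 44 mm over the top 9 mm to guide the foot in.
- ring_tray: Silver-plated ring tray with raised rim, 200 x 120 mm, 18 mm high, velvet rolls and some rings fixed in it; the tray is loose. Origin: centre of its underside. Leave alone.
- ring_dish: Squat cobalt glass ring dish, 84 mm in diameter, 30 mm high, loose. Origin: centre of its underside. Leave alone.
- finger_gauge: Chrome finger gauge disc with dark size circles, 96 mm in diameter, 5 mm thick, lying loose. Origin: centre of its underside. Leave alone.
- ring_stick: Grooved tapered rosewood ring stick, 302 mm long, lying along its x on two small mahogany feet, 36 mm high, loose. Origin: counter level under its middle. Leave alone.

How it is judged:
By the outcome, as a careful person would: the job done as asked, in the order asked, and still so for the second after the job is handed in, while the arm keeps its last pose, push and grip.
It also fails if it takes over 58 s, if anything falls off the work surface, if the arm or the gripper's body presses on something with over 40 N, if the wrist force passes 120 N, or if a joint passes its speed limit or range.

## Working session

There is one attempt and no reset: what is moved stays moved. The work goes in short steps, Python scripts to look and compute and a shell command to move; the robot and the scene stay as the last step left them, time stands still between calls to the robot, and variables do not carry over. Pictures are saved under pics/ and viewed, at most 10 in all, crops included, and the job is handed in when it is done.

```bash
ls; mkdir -p pics
python3 - <<'E'
from station import r
import cv2,json
for n in("side","top"):
    cv2.imwrite(f"pics/{n}0.png",cv2.cvtColor(r.get_image(n),cv2.COLOR_RGB2BGR)); print(n,r.camera_info(n))
print(r.camera_info("wrist")); print(r.observe())
E
```

```text
drive.py
pics
station.py
side {'fx': 417.556131355998, 'fy': 417.556131355998, 'cx': 250.76662000371357, 'cy': 191.94431910042113, 'position': array([ 0.57895779, -0.57866141,  0.61983303]), 'attitude': array([-128.8560149 ,    0.21091302,   -3.60569236])}
top {'fx': 433.8755593793849, 'fy': 433.8755593793849, 'cx': 248.44313927018177, 'cy': 187.42686691105334, 'position': array([0.51606371, 0.00211221, 0.97682266]), 'attitude': array([-172.99050848,    1.75859798,  -90.90648687])}
{'fx': 280.38413372995893, 'fy': 280.38413372995893, 'cx': 254.13884001142915, 'cy': 190.61385273500952, 'hand_eye': array([[ 4.91171466e-04, -9.48634529e-01, -3.16373654e-01,
         8.04659159e-02],
       [ 9.99999736e-01,  6.35464012e-04, -3.52911078e-04,
         8.13718255e-04],
       [ 5.35827706e-04, -3.16373397e-01,  9.48634591e-01,
        -1.43506944e-01],
       [ 0.00000000e+00,  0.00000000e+00,  0.00000000e+00,
         1.00000000e+00]])}
{'t': 0.1, 'q': array([-7.17971494e+01,  1.26715953e+01,  8.75211696e+01, -1.76422443e-03,
        7.99118361e+01, -7.22588023e+00]), 'joint_vel': array([-0.03227961, -0.09620994, -0.19481752,  0.16366554,  0.01150075,
       -0.05306963]), 'joint_torque': array([ 4.73940090e-04, -4.98244715e+01, -3.90546513e+01,  4.46022440e-06,
        5.69320342e-03,  1.19346291e-05]), 'position': array([ 0.26816632, -0.56391331,  0.23028112]), 'ee_rot': array([-1.79896011e+02, -1.14342605e-02,  2.54290311e+01]), 'force': array([ 0.03249927, -0.12901807, -0.21853706]), 'torque': array([ 0.02542387, -0.03397643,  0.01228117]), 'gripper_force': 0.0, 'grip_width': 0.08526782054047273}
```

View pics/side0.png

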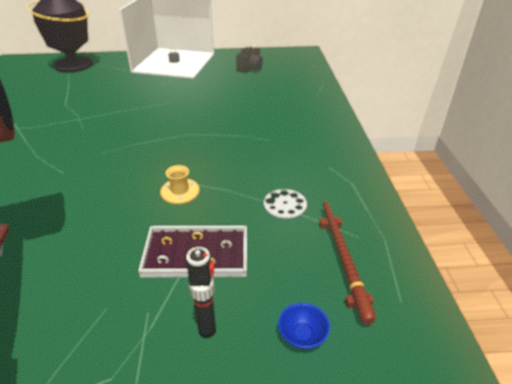

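View pics/top0.png

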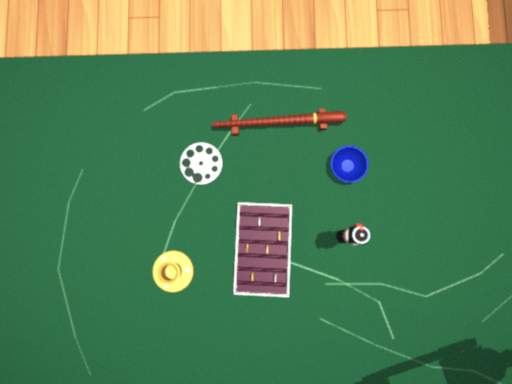

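The side view has the monopod top at about (200,257), its foot at (206,333) and the socket at (178,180). The top view has the monopod at (360,235) and the socket at (172,270). I'll enlarge both.

```bash
cat > h.py <<'E'
import numpy as np, cv2
from scipy.spatial.transform import Rotation as R
def pose(o): return R.from_euler('xyz',o["ee_rot"],degrees=True).as_matrix(), np.array(o["position"])
def ray(ci,u,v,o=None):
    d=np.array([(u-ci["cx"])/ci["fx"],(v-ci["cy"])/ci["fy"],1.])
    if "hand_eye" in ci:
        Rt,p=pose(o); H=ci["hand_eye"]; c=p+Rt@H[:3,3]; d=Rt@H[:3,:3]@d
    else:
        c=np.array(ci["position"]); d=R.from_euler('xyz',ci["attitude"],degrees=True).as_matrix()@d
    return c,d/np.linalg.norm(d)
def plane(rr,z): c,d=rr; return c+d*(z-c[2])/d[2]
def tri(*rs):
    A=sum(np.eye(3)-np.outer(d,d) for c,d in rs); b=sum((np.eye(3)-np.outer(d,d))@c for c,d in rs)
    x=np.linalg.solve(A,b); return x,[float(np.linalg.norm(np.cross(x-c,d))) for c,d in rs]
E
python3 - <<'E'
import cv2,numpy as np
s=cv2.imread('pics/side0.png');t=cv2.imread('pics/top0.png')
f=lambda im,x,y,w=50,h=50,k=8:cv2.resize(im[y:y+h,x:x+w],None,fx=k,fy=k,interpolation=cv2.INTER_NEAREST)
a=np.hstack([f(s,180,240,48,36),f(t,335,217,48,36)]);b=np.hstack([f(s,155,160,48,36),f(t,148,248,48,36)])
cv2.imwrite('pics/z0.png',np.vstack([a,b]))
E
```

```text
(no output)
```

View pics/z0.png

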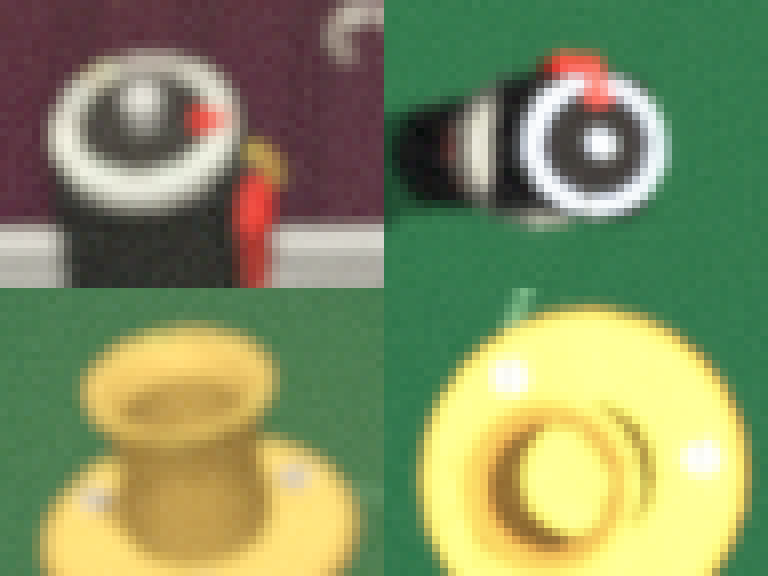

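The plate ring is centred near (198,256) in the side view and (361,235) in the top view. The red dot and button are on the world +x side (top view, up). The socket mouth is near (177,172) side and (168,272) top.

Run:
```python
from station import r
from h import *
S,T=r.camera_info("side"),r.camera_info("top")
P={"plate":((197.6,255.8),(360.6,234.4)),"stud":((197.5,252),(361.5,234.6)),"dot":((205.3,254.5),(361.5,229)),"mouth":((176.7,171.7),(167.5,271.9))}
X={}
for k,(a,b) in P.items():
    x,e=tri(ray(S,*a),ray(T,*b)); X[k]=x; print(k,x.round(4),np.round(e,4))
# flange centre by colour mask, top of flange z=.006
im=cv2.imread('pics/top0.png'); hsv=cv2.cvtColor(im,cv2.COLOR_BGR2HSV)
m=cv2.inRange(hsv,(15,80,100),(35,255,255)); m[:,:120]=0;m[:,220:]=0
c=max(cv2.findContours(m,0,2)[0],key=cv2.contourArea); e=cv2.fitEllipse(c); print(e, plane(ray(T,*e[0]),.006))
print(plane(ray(T,360.6,234.4),.185),plane(ray(T,167.5,271.9),.057),plane(ray(T,361.5,229),.185))
```

```text
plate [ 0.5264 -0.1759  0.1839] [0.0018 0.0018]
stud [ 0.5264 -0.1757  0.1914] [0.0023 0.0023]
dot [ 0.5367 -0.1772  0.1871] [0.0025 0.0025]
mouth [0.4556 0.201  0.059 ] [0.0011 0.0011]
((184.47377014160156, 27.61803436279297), (60.303688049316406, 134.99826049804688), 82.9756851196289) [1.02108171 0.17587355 0.006     ]
[ 0.52464285 -0.17584981  0.185     ] [0.45436491 0.20132255 0.057     ] [ 0.53429554 -0.17791754  0.185     ]
```

Both heights match the text (plate 0.184 against 0.185 m, mouth 0.059 against 0.057 m). I'll go above the monopod with the tool yaw near -8° and refine with the wrist camera.

The manual's scale: shifts go in shares of 62.5 mm and turns go in shares of 60 degrees. Converting my numbers, -0.0525 m is -0.84, 0.025 m is 0.4, 8.4 degrees is 0.14.

```bash
python3 drive.py '[{"az": 0.14,"finger_gap": 0.085},{"az": 0.14,"finger_gap": 0.085},{"az": 0.14,"finger_gap": 0.085},{"az": 0.1367,"finger_gap": 0.085},{"x": 0.4,"y": -0.84,"z": -0.14,"finger_gap": 0.085},{"x": 0.4,"y": -0.84,"z": -0.14,"finger_gap": 0.085},{"x": 0.4,"y": -0.84,"z": -0.14,"finger_gap": 0.085},{"x": 0.4,"y": -0.84,"z": -0.14,"finger_gap": 0.085},{"x": 0.4,"y": -0.84,"z": -0.14,"finger_gap": 0.085},{"x": 0.4,"y": -0.84,"z": -0.14,"finger_gap": 0.085},{"x": 0.4,"y": -0.84,"z": -0.14,"finger_gap": 0.085},{"x": 0.4,"y": -0.84,"z": -0.14,"finger_gap": 0.085}]' | tail -3
python3 drive.py '[{"finger_gap": 0.085},{"finger_gap": 0.085}]'|tail -1
python3 - <<'E'
from station import r
from h import *
import pickle
o=r.observe(); im=cv2.cvtColor(r.get_image("wrist"),cv2.COLOR_RGB2BGR)
cv2.imwrite("pics/w1.png",im); pickle.dump(o,open("w1.pkl","wb"))
print(o["q"].round(1),o["position"],o["ee_rot"])
cv2.imwrite("pics/w1z.png",cv2.resize(im[110:270,160:350],None,fx=3,fy=3,interpolation=cv2.INTER_NEAREST))
E
```

```text
force: [0.4, -0.2, 0.3]
grip_width: 0.0851
gripper_force: 0.0
gripper_force: 0.0
[-26.7   0.7  93.1  -0.   86.3  71.2] [ 0.52429354 -0.17625718  0.30068411] [ 1.79985188e+02  7.10966525e-02 -7.92019856e+00]
```

View pics/w1.png

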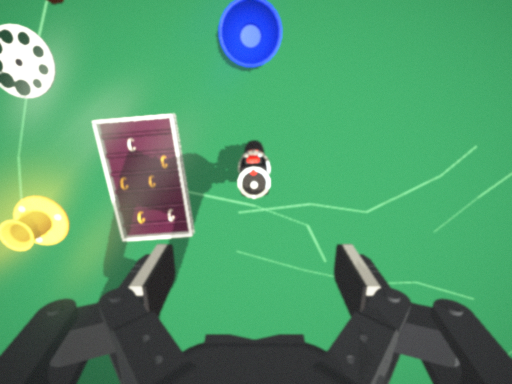

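The wrist view shows the plate ring at about (254,183) and the red dot just above it. Column, dot and button are nearly vertical in the image, so the yaw is close. Next I measure it with masks.

Run:
```python
from station import r
from h import *
import pickle
o=pickle.load(open("w1.pkl","rb")); W=r.camera_info("wrist"); T=r.camera_info("top");S=r.camera_info("side")
im=cv2.imread("pics/w1.png"); hsv=cv2.cvtColor(im,cv2.COLOR_BGR2HSV)
roi=np.zeros(im.shape[:2],np.uint8); roi[140:202,228:280]=255
m=cv2.inRange(hsv,(0,0,190),(180,60,255))&roi
for c in cv2.findContours(m,0,1)[0]:
    if cv2.contourArea(c)>30:
        e=cv2.fitEllipse(c); print("white",cv2.boundingRect(c),e)
red=(cv2.inRange(hsv,(0,140,120),(8,255,255))|cv2.inRange(hsv,(172,140,120),(180,255,255)))&roi
n,l,st,ce=cv2.connectedComponentsWithStats(red); print(st[1:],ce[1:])
cv2.imwrite("pics/w1z.png",cv2.resize(im[135:205,215:295],None,fx=8,fy=8,interpolation=cv2.INTER_NEAREST))
```

```text
white (237, 160, 34, 39) ((254.68649291992188, 180.51406860351562), (30.790639877319336, 38.946434020996094), 42.45185470581055)
white (245, 151, 18, 7) ((253.38726806640625, 154.72618103027344), (6.883108139038086, 15.309490203857422), 83.60321044921875)
[[246 156  14   8  73]
 [250 171   7   5  23]] [[252.71232877 158.90410959]
 [253.         173.26086957]]
```

View pics/w1z.png

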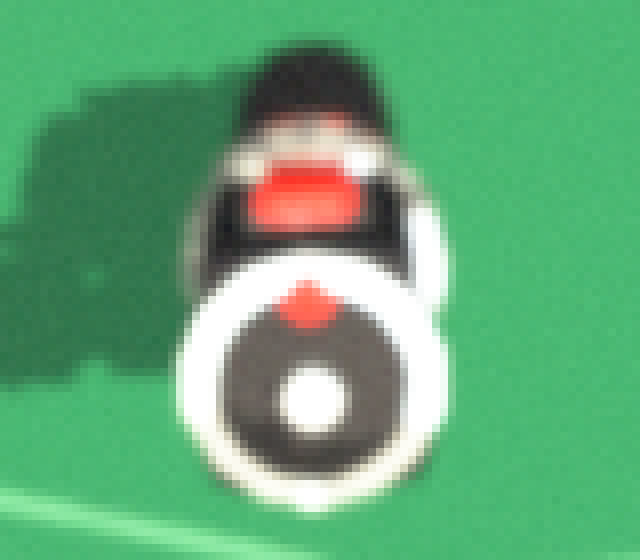

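Run:
```python
from station import r
from h import *
import pickle
o=pickle.load(open("w1.pkl","rb")); W=r.camera_info("wrist"); T=r.camera_info("top");S=r.camera_info("side")
a,b,c=ray(W,253.5,182.1,o),ray(T,360.6,234.4),ray(S,197.6,255.8)
print(tri(a,b),tri(a,c),tri(a,b,c))
p=plane(a,.185);d=plane(ray(W,253.,172.9,o),.185);print("plate",p,"dot",d,np.degrees(np.arctan2(*(d-p)[1::-1])),np.linalg.norm(d-p))
bt=ray(W,252.7,158.9,o)
# button face: on ray at z ~.156-.166 top-lit part
for z in(.156,.161): q=plane(bt,z);print("button",q,np.degrees(np.arctan2(*(q-p)[1::-1])),np.linalg.norm((q-p)[:2]))
# coarse: tool-frame offset of the plate
Rt,t=pose(o);print("tool offset",Rt.T@(p-t))
# socket in wrist view
```

```text
(array([ 0.52494477, -0.17712583,  0.17809639]), [0.00035235220889676106, 0.00035235220889688726]) (array([ 0.52797894, -0.1772955 ,  0.18588637]), [0.00045404851842221003, 0.00045404851842214086]) (array([ 0.52659722, -0.1763876 ,  0.18399582]), [0.000802499422581466, 0.001966378140697942, 0.001697684345269891])
plate [ 0.52724958 -0.17716364  0.185     ] dot [ 0.53639335 -0.17795609  0.185     ] -4.953225774979068 0.009178043489818077
button [ 0.54375514 -0.1785738   0.156     ] -4.883244709914561 0.016565692587237803
button [ 0.54481058 -0.17874356  0.161     ] -5.140933934951078 0.01763193292633895
tool offset [0.00319629 0.00046058 0.11568036]
```

Plate at (0.527, -0.177, 0.185), button yaw about -5°. I'll turn -3°, descend, and close on the y faces.

Converted, 0.04 m is 0.64, 0.035 m is 0.56, -3 degrees is -0.05.

```bash
python3 drive.py '[{"az": -0.05,"x": 0.0416,"y": 0.0064,"z": 0.48,"finger_gap": 0.085},{"z": 0.64,"finger_gap": 0.085},{"z": 0.64,"finger_gap": 0.085},{"z": 0.56,"finger_gap": 0.085},{"z": 0.3152,"finger_gap": 0.085},{"finger_gap": 0.085},{"finger_gap": 0.0},{"finger_gap": 0.0},{"finger_gap": 0.0},{"finger_gap": 0.0},{"finger_gap": 0.0},{"finger_gap": 0.0}]'
```

```text
t: 3.4
position: [0.5279, -0.1769, 0.1378]
ee_rot: [180.0, -0.1, -5.0]
force: [-0.6, 1.8, 5.0]
grip_width: 0.0275
gripper_force: 60.6
```

Converted, -0.03 m is -0.48, -0.02 m is -0.32.

```bash
python3 drive.py '[{"z": -0.32,"finger_gap": 0},{"z": -0.48,"finger_gap": 0},{"z": -0.48,"finger_gap": 0},{"z": -0.16,"finger_gap": 0}]'
python3 drive.py '[{"x": -0.08,"y": -0.32,"finger_gap": 0},{"x": -0.16,"y": -0.56,"finger_gap": 0},{"x": -0.176,"y": -0.608,"finger_gap": 0},{"x": -0.176,"y": -0.608,"finger_gap": 0},{"x": -0.176,"y": -0.608,"finger_gap": 0},{"x": -0.176,"y": -0.608,"finger_gap": 0},{"x": -0.176,"y": -0.608,"finger_gap": 0},{"x": -0.176,"y": -0.608,"finger_gap": 0},{"x": -0.176,"y": -0.608,"finger_gap": 0},{"x": -0.152,"y": -0.544,"finger_gap": 0},{"x": -0.064,"y": -0.24,"finger_gap": 0},{"finger_gap": 0}]'
python3 drive.py '[{"finger_gap": 0},{"finger_gap": 0}]'
python3 - <<'E'
from station import r
from h import *
import pickle
o=r.observe(); ims=[]
for n in("wrist","top","side"):
    im=cv2.cvtColor(r.get_image(n),cv2.COLOR_RGB2BGR); cv2.imwrite(f"pics/{n}2.png",im); ims.append(im)
pickle.dump(o,open("w2.pkl","wb"))
f=lambda im,x,y:cv2.resize(im[y:y+140,x:x+100],None,fx=4,fy=4,interpolation=cv2.INTER_NEAREST)
cv2.imwrite("pics/z2.png",np.hstack([f(ims[0],205,110),f(ims[2],125,85)]))
E
```

```text
t: 3.9
position: [0.5275, -0.1772, 0.2273]
ee_rot: [180.0, -0.1, -5.0]
force: [0.5, 0.1, -6.9]
grip_width: 0.0273
gripper_force: 62.1
t: 5.4
position: [0.4529, 0.2014, 0.2252]
ee_rot: [179.9, 0.1, -4.8]
force: [0.2, -1.3, -5.0]
grip_width: 0.0277
gripper_force: 62.1
t: 5.65
position: [0.4543, 0.1998, 0.2264]
ee_rot: [180.0, 0.0, -5.1]
force: [-0.6, 0.6, -5.3]
grip_width: 0.0277
gripper_force: 62.1
```

View pics/z2.png

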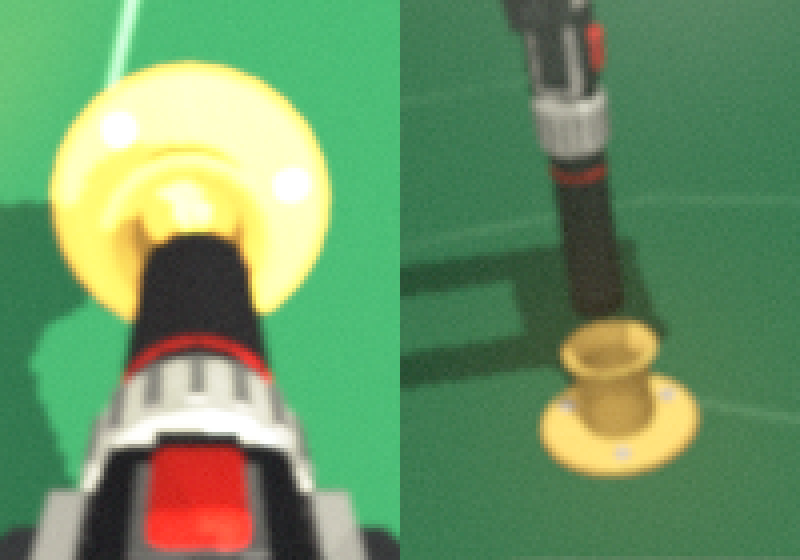

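The wrist view shows the flange centre at about (252.4,160) and the foot at about (253.5,173). The side view shows the mouth at (177,172) and the foot at about (174.5,161). Now I compare foot and socket.

Run:
```python
from station import r
from h import *
import pickle
o=pickle.load(open("w2.pkl","rb")); W,T,S=[r.camera_info(n) for n in("wrist","top","side")]
im=cv2.imread("pics/wrist2.png"); hsv=cv2.cvtColor(im,cv2.COLOR_BGR2HSV)
m=cv2.inRange(hsv,(18,70,120),(34,255,255)); 
c=max(cv2.findContours(m,0,1)[0],key=cv2.contourArea)[:,0]; hull=cv2.convexHull(c)[:,0]
# keep outline points above the occlusion; cast onto z=.006 and fit a circle
k=hull[hull[:,1]<180]; P=np.array([plane(ray(W,*q,o),.006)[:2] for q in k.astype(float)])
A=np.c_[2*P,np.ones(len(P))]; s=np.linalg.lstsq(A,(P**2).sum(1),rcond=None)[0]; print("wrist flange",s[:2],"R",np.sqrt(s[2]+s[:2]@s[:2]),len(P))
im=cv2.imread("pics/top0.png"); hsv=cv2.cvtColor(im,cv2.COLOR_BGR2HSV)
for n,C,box in(("top",T,(240,300,140,205)),("side",S,(150,210,150,210))):
    hsv=cv2.cvtColor(cv2.imread(f"pics/{n}0.png"),cv2.COLOR_BGR2HSV); m=cv2.inRange(hsv,(15,90,130),(34,255,255)); g=m*0; g[box[0]:box[1],box[2]:box[3]]=1; m*=g
    c=max(cv2.findContours(m,0,1)[0],key=cv2.contourArea); k=cv2.convexHull(c)[:,0]
    if n=="side": k=k[k[:,1]>184]
    P=np.array([plane(ray(C,*q),.006)[:2] for q in k.astype(float)]);A=np.c_[2*P,np.ones(len(P))]; s=np.linalg.lstsq(A,(P**2).sum(1),rcond=None)[0]; print(n,"flange",s[:2],"R",np.sqrt(s[2]+s[:2]@s[:2]))
a,b,c=ray(S,177,171.9),ray(T,167.5,271.9),ray(W,252.4,160,o)
print("mouth",tri(a,b)); print("side mouth z57",plane(a,.057),"top",plane(b,.057))
f=tri(ray(W,253.5,172.9,o),ray(S,174.4,161.2)); print("foot",f, "TCP",o["position"])
Rt,t=pose(o);print("foot in tool",Rt.T@(f[0]-t))
```

```text
wrist flange [0.45561367 0.20125502] R 0.045990628123037454 29
top flange [0.45313373 0.20104124] R 0.046004924483660975
side flange [0.45765813 0.19779605] R 0.04727717996659293
mouth (array([0.45589263, 0.20123045, 0.05821739]), [0.0014550343673040169, 0.0014550343673040396])
side mouth z57 [0.45708359 0.20302605 0.057     ] top [0.45436491 0.20132255 0.057     ]
foot (array([0.45797541, 0.19879773, 0.0889299 ]), [0.002723941632634754, 0.0027239416326347065]) TCP [0.45434905 0.19975972 0.22640067]
foot in tool [0.0037243  0.00057493 0.13747032]
```

Foot height 0.089 m agrees with the lift. The required correction is about (+2, +1) mm, well inside the flare. I'll lower in steps and watch the force.

```bash
python3 drive.py '[{"x": 0.0304,"y": -0.0192,"finger_gap": 0},{"z": 0.24,"finger_gap": 0},{"z": 0.24,"finger_gap": 0},{"z": 0.08,"finger_gap": 0},{"z": 0.08,"finger_gap": 0},{"finger_gap": 0}]'
python3 drive.py '[{"z": 0.08,"finger_gap": 0},{"z": 0.048,"finger_gap": 0},{"finger_gap": 0}]'
```

```text
t: 6.55
position: [0.456, 0.2017, 0.1863]
ee_rot: [180.0, 0.0, -5.0]
force: [0.5, -0.4, -5.7]
grip_width: 0.0274
gripper_force: 61.9
t: 6.92
position: [0.4559, 0.2017, 0.1783]
ee_rot: [180.0, 0.0, -5.0]
force: [-0.1, 0.5, -5.3]
grip_width: 0.0274
gripper_force: 62.0
```

Converted, 0.006 m is 0.096, 0.005 m is 0.08.

```bash
python3 drive.py '[{"z": 0.096,"finger_gap": 0},{"z": 0.096,"finger_gap": 0},{"z": 0.096,"finger_gap": 0},{"z": 0.096,"finger_gap": 0},{"z": 0.08,"finger_gap": 0},{"finger_gap": 0}]'
python3 drive.py '[{"z": 0.032,"finger_gap": 0},{"z": 0.032,"finger_gap": 0},{"z": 0.024,"finger_gap": 0},{"finger_gap": 0}]'
```

```text
t: 7.68
position: [0.4558, 0.2017, 0.149]
ee_rot: [180.0, 0.1, -5.0]
force: [-0.1, -0.6, -6.5]
grip_width: 0.027
gripper_force: 62.0
t: 8.18
position: [0.4563, 0.2018, 0.1445]
ee_rot: [-180.0, -0.0, -5.0]
force: [-0.8, -1.0, -3.3]
grip_width: 0.0269
gripper_force: 62.5
```

Converted, 0.001 m is 0.016, 0.0005 m is 0.008.

```bash
python3 drive.py '[{"z": 0.016,"finger_gap": 0},{"z": 0.008,"finger_gap": 0},{"finger_gap": 0}]'
```

```text
t: 8.55
position: [0.4566, 0.2019, 0.1438]
ee_rot: [-180.0, -0.1, -5.0]
force: [-2.0, -0.7, 5.3]
grip_width: 0.0272
gripper_force: 63.5
```

Seated: TCP 0.1438 is the grasp height plus 6 mm, and the force is now upward. I'll open, turn 90°, and check centring with the wrist camera.

Converted, -10 degrees is -0.1667.

```bash
python3 drive.py '[{"finger_gap": 0.085},{"finger_gap": 0.085},{"finger_gap": 0.085},{"finger_gap": 0.085},{"finger_gap": 0.085}]'
python3 drive.py '[{"az": -0.1667,"finger_gap": 0.085},{"az": -0.1667,"finger_gap": 0.085},{"az": -0.1667,"finger_gap": 0.085},{"az": -0.1667,"finger_gap": 0.085},{"az": -0.1667,"finger_gap": 0.085},{"az": -0.1667,"finger_gap": 0.085},{"az": -0.1667,"finger_gap": 0.085},{"az": -0.1667,"finger_gap": 0.085},{"az": -0.1667,"finger_gap": 0.085},{"finger_gap": 0.085},{"finger_gap": 0.085}]'
python3 - <<'E'
from station import r
from h import *
import pickle
o=r.observe(); im=cv2.cvtColor(r.get_image("wrist"),cv2.COLOR_RGB2BGR); cv2.imwrite("pics/w3.png",im)
s=cv2.cvtColor(r.get_image("side"),cv2.COLOR_RGB2BGR); cv2.imwrite("pics/side3.png",s)
pickle.dump(o,open("w3.pkl","wb"))
cv2.imwrite("pics/z3.png",np.hstack([cv2.resize(im[180:380,150:360],None,fx=2,fy=2),cv2.resize(s[100:200,130:230],None,fx=4,fy=4)[:400,:380]]))
E
```

```text
t: 9.18
position: [0.4562, 0.2018, 0.1426]
ee_rot: [-180.0, -0.0, -5.0]
force: [1.1, -0.3, 0.3]
grip_width: 0.0848
gripper_force: 0.0
t: 10.55
position: [0.4561, 0.2018, 0.1426]
ee_rot: [-180.0, -0.0, 84.8]
force: [0.1, -0.1, -0.9]
grip_width: 0.0851
gripper_force: 0.0
```

View pics/z3.png

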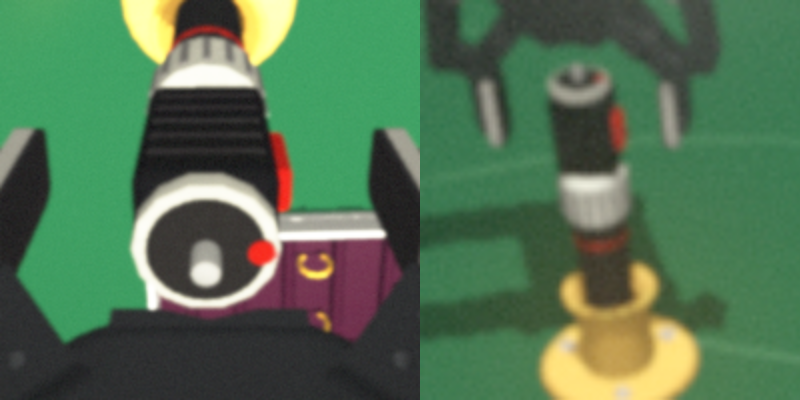

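Seated: the barrel is deep in the brass tube, the plate centre is about (253,300) in the wrist view, and the red button is on the right finger's side. Next, yaw and centring.

Run:
```python
from station import r
from h import *
import pickle
o=pickle.load(open("w3.pkl","rb")); W=r.camera_info("wrist"); Rt,t=pose(o)
im=cv2.imread("pics/w3.png"); hsv=cv2.cvtColor(im,cv2.COLOR_BGR2HSV)
red=(cv2.inRange(hsv,(0,140,100),(8,255,255))|cv2.inRange(hsv,(172,140,100),(180,255,255))); red[:,:240]=0;red[:,310:]=0;red[:240]=0
n,l,st,ce=cv2.connectedComponentsWithStats(red); print(st[1:],ce[1:])
tool=lambda u,v,z:Rt.T@(plane(ray(W,u,v,o),z)-t)
# outer ring edge points read off the crop (crop/2 + (150,180))
E=np.array([(131,245),(281,245),(206,308),(150,290),(262,290),(142,205),(270,205)])/2+[150,180]
P=np.array([tool(*e,.191)[:2] for e in E]);A=np.c_[2*P,np.ones(len(P))]; s=np.linalg.lstsq(A,(P**2).sum(1),rcond=None)[0]
print("plate centre tool",s[:2],"R",np.sqrt(s[2]+s[:2]@s[:2]))
d=tool(262/2+150,252/2+180,.191); print("dot",d, np.degrees(np.arctan2(*(d[:2]-s[:2]))))
print("stud tip",tool(206/2+150,273/2+180,.198))
```

```text
[[285 247  11  39 251]
 [273 300  15  13 144]] [[290.62549801 266.25099602]
 [279.65972222 305.92361111]]
plate centre tool [-0.00058974 -0.00059155] R 0.016060047904998417
dot [-0.0018998   0.0110004  -0.04841078] -6.447911913225035
stud tip [-0.00087695 -0.0005515  -0.05541012]
```

Centred to within 0.6 mm, with a yaw error of about 3–5°. I'll nudge both, then pinch across the button.

Converted, -0.0005 m is -0.008, -0.0004 m is -0.0064, 3 degrees is 0.05.

```bash
python3 drive.py '[{"az": 0.05,"x": -0.0064,"y": -0.008,"finger_gap": 0.085},{"finger_gap": 0.085},{"finger_gap": 0},{"finger_gap": 0},{"finger_gap": 0},{"finger_gap": 0},{"finger_gap": 0},{"finger_gap": 0}]'
```

```text
t: 11.65
position: [0.4557, 0.2015, 0.143]
ee_rot: [180.0, -0.0, 82.0]
force: [-1.9, -0.8, 5.8]
grip_width: 0.0316
gripper_force: 59.1
```

Width 31.6 mm, so the button is flush. Drawing up.

Converted, -0.01 m is -0.16, -0.005 m is -0.08.

```bash
python3 drive.py '[{"z": -0.08,"finger_gap": 0},{"z": -0.16,"finger_gap": 0},{"z": -0.16,"finger_gap": 0},{"z": -0.16,"finger_gap": 0},{"z": -0.08,"finger_gap": 0},{"finger_gap": 0}]'
python3 drive.py '[{"z": -0.16,"finger_gap": 0},{"z": -0.16,"finger_gap": 0},{"z": -0.16,"finger_gap": 0},{"z": -0.16,"finger_gap": 0},{"finger_gap": 0}]'
python3 drive.py '[{"z": -0.08,"finger_gap": 0},{"z": -0.08,"finger_gap": 0},{"z": -0.048,"finger_gap": 0},{"finger_gap": 0}]'
```

```text
t: 12.4
position: [0.4556, 0.2015, 0.1831]
ee_rot: [180.0, -0.0, 82.0]
force: [-0.6, 0.2, -0.4]
grip_width: 0.0315
gripper_force: 59.8
t: 13.02
position: [0.4558, 0.2017, 0.2238]
ee_rot: [180.0, -0.0, 82.0]
force: [-1.3, -0.2, -0.7]
grip_width: 0.0315
gripper_force: 60.0
t: 13.52
position: [0.4557, 0.2015, 0.2359]
ee_rot: [180.0, -0.0, 82.0]
force: [-0.8, -0.2, -0.3]
grip_width: 0.0317
gripper_force: 60.1
```

Converted, -0.003 m is -0.048, -0.001 m is -0.016.

```bash
python3 drive.py '[{"z": -0.048,"finger_gap": 0},{"z": -0.016,"finger_gap": 0},{"finger_gap": 0}]'
for i in 1 ; do python3 drive.py '[{"z": -0.016,"finger_gap": 0},{"finger_gap": 0}]'; done
python3 drive.py '[{"z": -0.016,"finger_gap": 0},{"finger_gap": 0}]'
```

```text
t: 13.9
position: [0.4556, 0.2014, 0.2397]
ee_rot: [-180.0, -0.0, 82.0]
force: [-0.3, -0.1, -1.3]
grip_width: 0.0315
gripper_force: 59.9
t: 14.15
position: [0.4556, 0.2014, 0.2407]
ee_rot: [180.0, -0.0, 82.0]
force: [0.2, 0.4, -1.0]
grip_width: 0.0319
gripper_force: 59.8
t: 14.4
position: [0.4556, 0.2015, 0.2417]
ee_rot: [-180.0, -0.0, 82.0]
force: [-1.2, 0.2, -1.8]
grip_width: 0.0313
gripper_force: 59.8
```

```bash
for k in 1; do python3 drive.py '[{"z": -0.008,"finger_gap": 0},{"finger_gap": 0}]'|grep -E "pos|^force"; done
python3 drive.py '[{"z": -0.008,"finger_gap": 0},{"finger_gap": 0}]'|grep -E "pos|^force"
python3 drive.py '[{"z": -0.008,"finger_gap": 0},{"finger_gap": 0}]'|grep -E "pos|^force"
```

```text
position: [0.4556, 0.2014, 0.2421]
force: [-0.4, -0.7, -1.0]
position: [0.4556, 0.2014, 0.2426]
force: [-0.6, -0.5, -1.1]
position: [0.4556, 0.2014, 0.2431]
force: [0.0, -0.6, -0.8]
```

Converted, -0.0005 m is -0.008.

```bash
python3 drive.py '[{"z": -0.008,"finger_gap": 0},{"finger_gap": 0}]'|grep -E "pos|^force"
python3 drive.py '[{"z": -0.008,"finger_gap": 0},{"finger_gap": 0}]'|grep -E "pos|^force"
python3 - <<'E'
from station import r
from h import *
s=cv2.cvtColor(r.get_image("side"),cv2.COLOR_RGB2BGR); cv2.imwrite("pics/side4.png",s)
w=cv2.cvtColor(r.get_image("wrist"),cv2.COLOR_RGB2BGR)
cv2.imwrite("pics/z4.png",np.hstack([cv2.resize(s[60:210,120:220],None,fx=4,fy=4),cv2.resize(w[130:355,180:330],(400,600))]))
E
```

```text
position: [0.4554, 0.2013, 0.2431]
force: [-0.2, 0.1, -5.2]
position: [0.4554, 0.2013, 0.2438]
force: [-0.2, 0.6, -6.1]
```

View pics/z4.png

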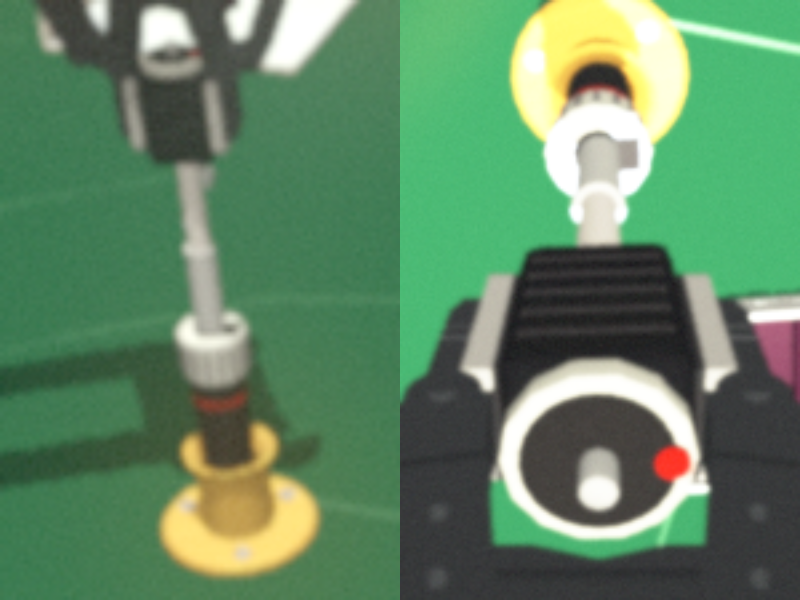

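Both tubes are out: two stages are visible above the collar and the barrel is in the socket. The force jumped to about 5–6 N at the second stop, with the last 0.5 mm at lifting force. I'll ease back slightly so the foot is surely down.

Converted, 0.0007 m is 0.0112.

```bash
python3 drive.py '[{"z": 0.0112,"finger_gap": 0},{"finger_gap": 0},{"finger_gap": 0}]'
```

```text
t: 16.12
position: [0.4556, 0.2014, 0.2434]
ee_rot: [180.0, -0.0, 82.0]
force: [-0.2, 0.5, -6.0]
grip_width: 0.0317
gripper_force: 59.8
```

Converted, 0.0005 m is 0.008.

```bash
python3 drive.py '[{"z": 0.008,"finger_gap": 0},{"finger_gap": 0},{"finger_gap": 0}]'|grep -E "pos|^force"
python3 drive.py '[{"z": 0.0064,"finger_gap": 0},{"finger_gap": 0},{"finger_gap": 0}]'|grep -E "pos|^force"
```

```text
position: [0.4557, 0.2015, 0.2431]
force: [-0.1, -0.1, -3.8]
position: [0.4558, 0.2015, 0.2429]
force: [-1.4, -0.3, -0.3]
```

The force has dropped to about 0: the foot is fully down and the grip is within a fraction of a millimetre of the second stop.

```bash
python3 -c "
from station import r
print(r.observe()['position'],r.close_job())"
```

```text
the job is handed in; nothing more can be done
[0.45582155 0.20149593 0.24294421] None
```

The monopod is seated foot-down in the brass socket, drawn up to within about half a millimetre of the second stop with the button squeezed, and still held there; the job was handed in at about 16 s, and no verdict came back.

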